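# Index a ring fixture to its mark and lock it

### The job

On the stone-setter's indexing fixture, flick the six-lobed wheel clockwise (seen from above) with a fingertip, click by click, until the lobe that carries the little stud points at the brass pointer; do not run past it and do not get there the other way round. Then press the index pin's cap all the way down to lock the wheel. Only touch and push; the loose things around the fixture are neither moved nor picked up.

Things in the scene. Friction and masses are not known exactly. Their poses are not given: they have to be found in the camera images.
- fixture: Indexing fixture, fixed to the bench: round dark steel base 148 mm across, top 24 mm above the bench. Origin on the bench under the wheel's vertical axis; +x points from the axis to the brass pointer, +y to the index pin, z up. On the -x side a clamping foot, 19 mm high, reaches 97 mm from the axis.
- wheel_centre (a point): On the wheel's vertical axis, level with the lobes' tops (46 mm above the bench). Aluminium star wheel: hub 28 mm radius, six lobes 60 degrees apart, 12 mm wide, round ends 58 mm from the axis, 30 to 46 mm above the bench. Gaps between lobes are open from above and outside, 40 mm clear at 50 mm from the axis. A ring holder (20 mm radius) stands on the hub up to 63 mm above the bench.
- marked_lobe (a point): The foot of the stud on the marked lobe, 51 mm from the wheel's axis, 46 mm above the bench: a small domed brass stud 12 mm across standing 10 mm above the lobe; the other five lobes are bare.
- index_wheel (a joint): Wheel angle, rad, growing clockwise seen from above; 0: marked lobe at the pointer (fixture +x). A sprung detent clicks every 1.047 rad, always with a lobe at the pointer. Starts one to three clicks short (about -1.047, -2.094, -3.142). 3 to 4 N at a lobe's end overcome a click; past half-way the wheel snaps into the next click by itself and stops.
- pointer_tip (a point): Tip of the flat brass arrow on the base, 64 mm from the axis, 29 mm above the bench (lower than the lobes); it points inward at the wheel.
- pin_cap (a point): Centre of the top face of the index pin's round black cap, 24 mm across and 8 mm thick, 86 mm from the wheel's axis on the fixture's +y side; 60 mm above the bench when up, 50 mm when fully down. It stands over a boss 28 mm across and 40 mm high.
- index_pin (a joint): Travel of the index pin in m: 0 up (as at the start), 0.010 fully down. It takes 3 to 4 N straight down and stays where it is left. Down, it locks the wheel; it can go down only when the wheel rests in a click.
- brass_jaw: Loose brass vise jaw, a block 34 x 50 x 55 mm high standing on the bench; origin at the centre of its underside. To be left alone.
- jar: Loose small glass jar with a steel cap, 44 mm across, 45 mm high, upright; origin at the centre of its underside. To be left alone.
- tip_pot: Loose small black pot, open on top, 40 mm across, 42 mm high; origin at the centre of its underside. To be left alone.
Things that resemble listed ones, but are neither listed nor needed, are in the scene too. Of the things shaped like the fixture, the steel one is meant.

How it is judged:
By the outcome, as a careful person would: the job done as asked, in the order asked, and still so for the second after the job is handed in, with the robot touching nothing.
It also fails if it takes over 61 s, if anything falls off the work surface, if the arm or the gripper's body presses on something with over 40 N, if the wrist force passes 120 N, or if a joint passes its speed limit or range.

### The arm

A 6-joint arm with a two-finger parallel gripper is mounted at the origin on the work surface. World frame = base frame: x ahead of the robot, y to its left, z up, the work surface at z = 0. Lengths are in m, angles in rad, forces in N, time in s.
With the tool pointing down it reaches from about 0.25 to 0.725 m from the base axis. Payload 4 kg.
Tool frame: the origin (TCP) lies midway between the tips of the shut fingers; the grasp point (between the pads) lies 19 mm behind it; z points along the fingers, y is the line along which they close (so a half turn about z gives the same grasp; the last joint's range is limited). The gripper opens to 85 mm and grips with 20 to 120 N. Pads are 22 mm wide; open, the fingers measure 114 mm over their backs; the gripper's body (76 mm by 85 mm) begins 54 mm behind the grasp point. The pads swing forward as they close: fully open they stand 13 mm farther back than shut.
Start: joints at [-1.267, 0.241, 0.005, 1.335, 0, 1.571], TCP at [0.15, -0.477, 0.231] pointing down, gripper open.
Joint ranges: [-2.72, 2.72], [-1.05, 1.87], [-1.09, 1.28], [-1.99, 2.15], [-1.42, 1.44], [-3.14, 3.14]. Speed limits (rad/s): [2.79, 2.79, 3.14, 3.14, 3.14, 3.14].

### API

Orientations are given as a rotation vector (axis times angle).
In Python, from workcell import sensors, grab_frame, camera_info, workorder gives the robot as it stands.
- The arm moves only by the tool apply_moves, never from a script. Its argument "plan" is a list of rows, each a list of 5 numbers: the shift along the tool's x, y, z in m, then the turn about the tool's z in degrees, then the closure, from -1 (fully open) to 1 (shut). In form: [[x, y, z, turn, grip], ...]. A call has exactly 5 rows; each row shifts and turns the commanded pose from where the row before left it, along the tool's axes as they then stand; what a row does not reach is not made up. A row lasts 1/12 s, in which the tool goes at most 41.7 mm and 7.16 degrees, less where a joint would pass 70% of its speed; a pose out of reach is approached as far as the arm can. A call with a gripper value outside its range is refused whole. The fingers move at their own pace and stop on an object; the grip force is fixed at half the most. Time passes only in rows, so rows that do not move let the fingers close, or fill a call up. It gives the time, the measured TCP pose, the force, the opening and the grip force at its end, in the units of the state.
- sensors.get_state(): the state, without advancing time (a new reading comes with each control period).
- grab_frame(name): name is "side" or "top" or "wrist"; returns the picture (420x560x3 uint8, blue, green, red); there is no depth.
- camera_info(name): a dict with "fx", "fy", "cx", "cy" (pixels), "k1" (the pictures are not rectified: a ray, as slopes to the right and down, at radius r is drawn at 1 + k1 r^2 times it, then the intrinsics apply), "rvec" (rotation vector, rad) and "tvec" (3), from world to camera coordinates, as OpenCV has them; the wrist camera has in their place "mount" (4x4, takes a point from camera to tool coordinates, whose origin is the TCP and whose axes are the flange's). Camera axes: x right, y down, z forward; pixel columns grow to the right and rows downward; lengths in m; the calibration is good to about 2 mm. A picture is of the moment at which its call begins: read the wrist's pose just before it. camera_info takes no time and is no camera call.
- workorder.hand_in(): hands the job in; it is judged then, once.
The state is a dict: "t": time; "joint_pos": joint angles; "joint_vel": joint speeds; "tau": joint torques, N m; "tool_pos": TCP position; "ee_rot": TCP orientation; "wrist_force": force on the tool from outside, world axes, zero at the start; "ft_torque": the same for the moment, N m; "finger_gap": opening from 0.0 (shut) to 1.0 (fully open); "grip_force": force on a finger pad.
Only numpy, scipy, OpenCV 4.12 (cv2) and the standard library are available. Lean on these libraries where they do the work, as an engineer would, in place of code of your own. Each camera call takes 0.05 s, during which the arm holds its last target. There are 200 camera calls.

## Working session

There is one attempt and no reset: what is moved stays moved. The work goes in short steps, Python scripts to look and compute and a tool call to move; the robot and the scene stay as the last step left them, time stands still between calls to the robot, and variables do not carry over. Pictures are saved under pics/ and viewed, at most 10 in all, crops included, and the job is handed in when it is done.

Besides the shell and the picture viewer there is one more tool, called after "Call:" as name([rows], argument=value, ...), one row to a line, values as JSON. apply_moves: Moves the arm, as the interface text tells. Its arguments: {"type":"object","properties":{"plan":{"type":"array"}},"required":["plan"]}

```bash
mkdir -p pics
cat > h.py <<'E'
import numpy as np, cv2
from workcell import sensors, grab_frame, camera_info, workorder
def ray(cam,uv,st=None):
    c=camera_info(cam)
    d=np.array([(uv[0]-c['cx'])/c['fx'],(uv[1]-c['cy'])/c['fy']]); s=d.copy()
    for _ in range(30): s=d/(1+c['k1']*(s@s))
    v=np.array([*s,1.])
    if 'mount' in c:
        st=st or sensors.get_state(); M=np.array(c['mount']); R=cv2.Rodrigues(np.array(st['ee_rot'],float))[0]
        return R@M[:3,3]+np.array(st['tool_pos']), R@M[:3,:3]@v
    R=cv2.Rodrigues(np.array(c['rvec'],float))[0]
    return -R.T@np.array(c['tvec'],float).ravel(), R.T@v
def onz(cam,uv,z,st=None):
    o,v=ray(cam,uv,st); return o+v*(z-o[2])/v[2]
def proj(cam,p,st=None):
    c=camera_info(cam)
    if 'mount' in c:
        M=np.array(c['mount']); R=cv2.Rodrigues(np.array(st['ee_rot'],float))[0]
        q=M[:3,:3].T@(R.T@(np.array(p)-np.array(st['tool_pos']))-M[:3,3])
    else: q=cv2.Rodrigues(np.array(c['rvec'],float))[0]@np.array(p)+np.array(c['tvec'],float).ravel()
    s=q[:2]/q[2]; s=s*(1+c['k1']*(s@s)); return s*[c['fx'],c['fy']]+[c['cx'],c['cy']]
E
python3 - <<'E'
from h import *
for n in ('top','side'):
    cv2.imwrite(f'pics/{n}0.png',grab_frame(n)); c=camera_info(n); print(n,ray(n,(280,210)),c['fx'])
print(sensors.get_state())
print(camera_info('wrist'))
E
```

```text
top (array([0.46096404, 0.05174925, 0.96083255]), array([ 0.10815138,  0.01976189, -0.99397506])) 413.77496899671706
side (array([0.34716385, 0.65876016, 0.64145108]), array([ 0.24654252, -0.70997625, -0.65969658])) 432.38418873424314
{'t': 0.1, 'joint_pos': array([-1.26700819e+00,  2.41373837e-01,  3.89928338e-03,  1.33516866e+00,
        5.74933087e-06,  1.57080321e+00]), 'joint_vel': array([ 0.00046849, -0.00021703,  0.00215587,  0.00120958,  0.00255617,
       -0.00153068]), 'tau': array([-5.10485079e-04, -3.73138726e+01,  2.53010345e+01,  1.08510713e-02,
        1.00986406e-05,  2.87795835e-06]), 'tool_pos': array([ 0.14941053, -0.47659531,  0.23049926]), 'ee_rot': array([-3.10361731e+00, -4.75069416e-01,  4.29798289e-04]), 'wrist_force': array([0.14831975, 0.14143309, 0.36149573]), 'ft_torque': array([-0.06897924, -0.00771148, -0.01346351]), 'grip_force': 0.0, 'finger_gap': 1.0045192005039993}
{'fx': 373.6444097884419, 'fy': 373.6444097884419, 'cx': 277.847006041925, 'cy': 213.8482540006905, 'k1': -0.0054877380709666326, 'mount': array([[ 1.40159669e-03, -9.59839568e-01, -2.80545966e-01,
         7.12188535e-02],
       [ 9.99998966e-01,  1.25471776e-03,  7.03155652e-04,
        -2.02776760e-04],
       [-3.22910610e-04, -2.80546662e-01,  9.59840334e-01,
        -1.43673683e-01],
       [ 0.00000000e+00,  0.00000000e+00,  0.00000000e+00,
         1.00000000e+00]])}
```

View pics/top0.png

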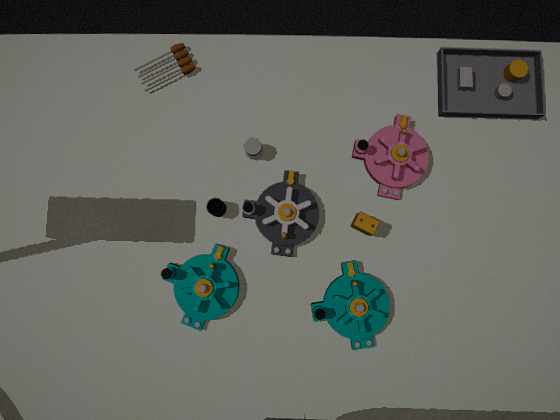

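View pics/side0.png

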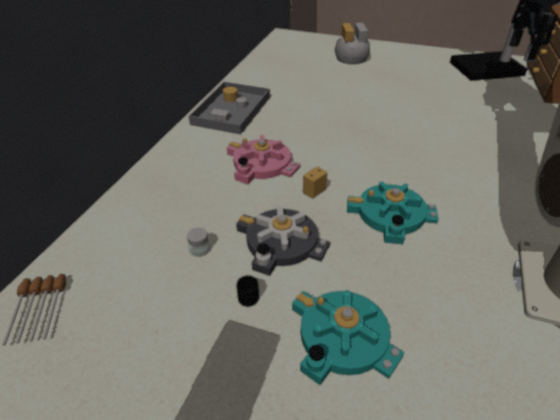

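The top view shows four look-alikes: pink at (398,155), dark steel with bare-metal lobes at (287,212), teal at (206,287) and teal at (357,306). The steel one fits the description. Its pointer is at (291,178), its cap near (249,208), and something like a stud shows near (284,236). I'll confirm this in an enlarged crop and measure it.

Run:
```python
from h import *
im=cv2.imread('pics/top0.png'); s=cv2.imread('pics/side0.png')
a=cv2.resize(im[160:265,225:335],None,fx=3.6,fy=3.6,interpolation=cv2.INTER_CUBIC)
b=cv2.resize(s[195:285,225:335],None,fx=3.6,fy=3.6,interpolation=cv2.INTER_CUBIC)
H=max(a.shape[0],b.shape[0]); pad=lambda x:cv2.copyMakeBorder(x,0,H-x.shape[0],0,0,cv2.BORDER_CONSTANT)
cv2.imwrite('pics/crop1.png',np.hstack([pad(a),pad(b)]))
hsv=cv2.cvtColor(im,cv2.COLOR_BGR2HSV)
m=cv2.inRange(hsv,(10,120,80),(35,255,255)); m[:160]=0;m[265:]=0;m[:,:225]=0;m[:,335:]=0
n,l,st,ce=cv2.connectedComponentsWithStats(m)
for i in range(1,n): 
    if st[i,4]>4: print('brass',st[i],ce[i],onz('top',ce[i],.05))
```

```text
brass [286 171   8  14  76] [290.27631579 177.57894737] [0.6334188  0.04890475 0.05      ]
brass [278 203  18  18 175] [285.82285714 211.73714286] [0.55652974 0.05686936 0.05      ]
brass [281 233   5   4  16] [283.  234.5] [0.50600959 0.06177942 0.05      ]
```

View pics/crop1.png

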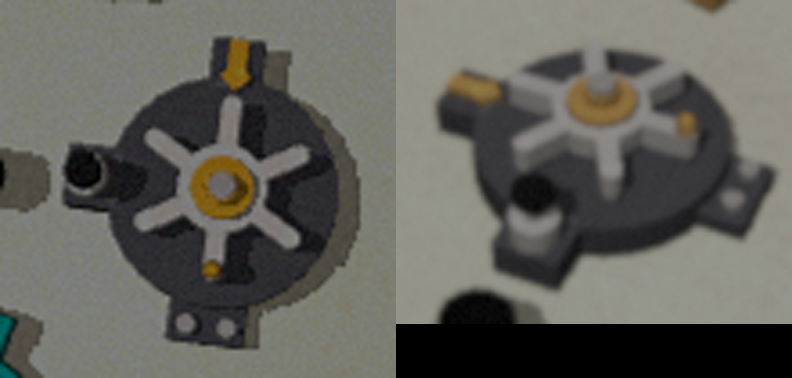

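The crop confirms the steel fixture. The stud lobe at (211,270) in the crop is opposite the brass pointer, so the wheel is three clicks short. The centre is about (0.556, 0.057) and fixture +x has a yaw of about -6°. I'll go above the gap at fixture angle -30° with shut fingers.

Call:
apply_moves([
  [0.029,-0.0174,0,0,1],
  [0.029,-0.0174,0,0,1],
  [0.029,-0.0174,0,0,1],
  [0.029,-0.0174,0,0,1],
  [0.029,-0.0174,0,0,1],
])

```text
t: 0.52
tool_pos: [0.2624, -0.3492, 0.2309]
ee_rot: [-3.105, -0.474, 0.001]
wrist_force: [0.6, -0.9, -0.3]
finger_gap: 0.299
grip_force: 0.0
```

Call:
apply_moves([
  [0.029,-0.0174,0,0,1],
  [0.029,-0.0174,0,0,1],
  [0.029,-0.0174,0,0,1],
  [0.029,-0.0174,0,0,1],
  [0.029,-0.0174,0,0,1],
])

```text
t: 0.93
tool_pos: [0.3748, -0.2227, 0.2311]
ee_rot: [-3.105, -0.475, 0.001]
wrist_force: [0.5, -0.4, 0.2]
finger_gap: 0.001
grip_force: 0.0
```

Call:
apply_moves([
  [0.029,-0.0174,0,0,1],
  [0.029,-0.0174,0,0,1],
  [0.029,-0.0174,0,0,1],
  [0.029,-0.0174,0,0,1],
  [0.029,-0.0174,0,0,1],
])

```text
t: 1.35
tool_pos: [0.4872, -0.0964, 0.2309]
ee_rot: [-3.105, -0.476, 0.001]
wrist_force: [0.1, 0.1, 0.3]
finger_gap: 0.001
grip_force: 0.0
```

Call:
apply_moves([
  [0.029,-0.0174,0,0,1],
  [0.029,-0.0174,0,0,1],
  [0.029,-0.0174,0,0,1],
  [0.029,-0.0174,0,0,1],
  [0.029,-0.0174,0,0,1],
])

```text
t: 1.77
tool_pos: [0.5995, 0.0299, 0.2306]
ee_rot: [-3.105, -0.476, 0.002]
wrist_force: [-0.0, -0.7, 0.9]
finger_gap: 0.001
grip_force: 0.0
```

Call:
apply_moves([
  [0,0,0,-6,1],
  [0,0,0,-6,1],
  [0,0,0,-6,1],
  [0,0,0,-6,1],
  [0,0,0,-6,1],
])

```text
t: 2.18
tool_pos: [0.5986, 0.0287, 0.2304]
ee_rot: [-2.872, -1.271, 0.003]
wrist_force: [0.4, -0.5, 0.0]
finger_gap: -0.001
grip_force: 0.0
```

Call:
apply_moves([
  [0,0,0,-6,1],
  [0,0,0,0,1],
  [0,0,0,0,1],
  [0,0,0,0,1],
  [0,0,0,0,1],
])

```text
t: 2.6
tool_pos: [0.5988, 0.0284, 0.2311]
ee_rot: [-2.807, -1.41, 0.001]
wrist_force: [0.6, -0.7, 0.8]
finger_gap: -0.001
grip_force: 0.0
```

Run:
```python
from h import *
st=sensors.get_state(); im=grab_frame('wrist'); 
import pickle; pickle.dump(st,open('st1.pkl','wb'))
print(st['t'],st['tool_pos'],st['ee_rot'],st['joint_pos'],st['wrist_force'],st['finger_gap'])
R=cv2.Rodrigues(st['ee_rot'])[0]; print('yaw x',np.degrees(np.arctan2(R[1,0],R[0,0])))
cv2.imwrite('pics/w1.png',im)
hsv=cv2.cvtColor(im,cv2.COLOR_BGR2HSV)
m=cv2.inRange(hsv,(10,120,80),(35,255,255))
n,l,s,ce=cv2.connectedComponentsWithStats(m)
for i in range(1,n):
    if s[i,4]>30: print(s[i],ce[i].round(1),onz('wrist',ce[i],.05,st).round(4))
```

```text
2.6 [0.59882814 0.02843855 0.23111076] [-2.80745578e+00 -1.40950390e+00  5.29779867e-04] [4.74433371e-02 4.42946983e-01 2.93456490e-01 1.42168482e+00
 2.24035556e-05 2.25845167e+00] [ 0.57852857 -0.74719118  0.7972894 ] -0.0011292852366778456
yaw x 53.31855578151204
[ 20 107  36  24 483] [ 36.8 117.9] [0.4716 0.1986 0.05  ]
[283 128  33  29 498] [298.3 142.4] [0.6368 0.0503 0.05  ]
[ 200  172   43   42 1067] [221.7 191.4] [0.5569 0.056  0.05  ]
[168 216  12  12 116] [173.7 221.5] [0.5041 0.0602 0.05  ]
[542 260  18  18 226] [551.3 268.8] [ 0.7607 -0.1891  0.05  ]
[537 283  14  12 130] [543.9 288.7] [ 0.7459 -0.2042  0.05  ]
[473 292  41  36 863] [490.6 307.4] [ 0.695  -0.1915  0.05  ]
[317 297  10  18  80] [321.6 303.6] [ 0.5646 -0.0891  0.05  ]
```

View pics/w1.png

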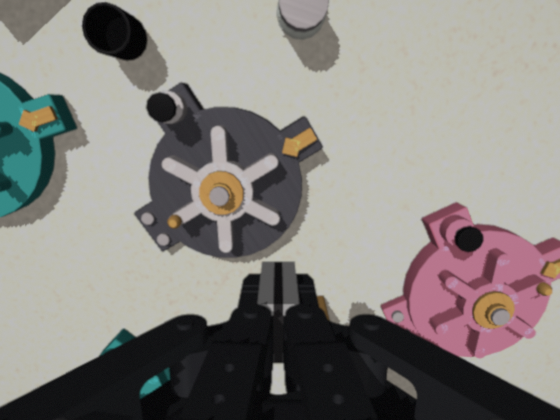

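The wrist view shows the steel wheel centred at about (221,190), the stud at (174,222), the pointer at (298,142), the cap at (162,107) and the fingertips at (278,270). The gap for the finger lies between the lobe ends (275,160) and (277,222). Next I'll refine the centre and yaw.

```bash
cat > fit.py <<'E'
from h import *
def fit(im,st,c0,yaw0):
    hsv=cv2.cvtColor(im,cv2.COLOR_BGR2HSV)
    pts=np.argwhere(((hsv[...,2]>125)&(hsv[...,1]<60)))[:,::-1]
    P=np.array([onz('wrist',p,.046,st)[:2] for p in pts if np.linalg.norm(p-proj('wrist',[*c0,.046],st))<100])
    c=np.array(c0,float); yaw=yaw0
    for _ in range(8):
        d=P-c; r=np.hypot(*d.T); a=np.degrees(np.arctan2(d[:,1],d[:,0]))
        k=(r>.034)&(r<.060); rel=(a-yaw+30)%60-30; k&=(abs(rel)<15)
        yaw+=np.mean(rel[k]); 
        # lateral offsets -> centre correction (least squares)
        sec=np.radians(np.round((a-yaw)/60)*60+yaw); n=np.c_[-np.sin(sec),np.cos(sec)]
        off=(d*n).sum(1)[k]; dc=np.linalg.lstsq(n[k],off,rcond=None)[0]; c=c+dc
    return c,yaw,k.sum(),r[k].max()
E
python3 - <<'E'
from fit import *
import pickle; st=pickle.load(open('st1.pkl','rb')); im=cv2.imread('pics/w1.png')
c,yaw,n,rm=fit(im,st,(.557,.0565),-5.8); print(c,yaw,n,rm)
p=onz('wrist',(298.3,142.4),.029,st)[:2]-c; print('pointer',np.hypot(*p),np.degrees(np.arctan2(p[1],p[0])))
s=onz('wrist',(173.7,221.5),.053,st)[:2]-c; print('stud',np.hypot(*s),np.degrees(np.arctan2(s[1],s[0])))
g=np.radians(yaw-30); T=c+.057*np.array([np.cos(g),np.sin(g)]); print('T',T,'yawT',yaw+60)
R=cv2.Rodrigues(st['ee_rot'])[0]; print('shift',R.T@(np.array([*T,.036])-st['tool_pos']))
y=np.radians(yaw); q=c+.086*np.array([-np.sin(y),np.cos(y)]); print('pin',q,proj('wrist',[*q,.06],st))
E
```

```text
Traceback (most recent call last):
  File "fit.py", line 5, in fit
    P=np.array([onz('wrist',p,.046,st)[:2] for p in pts if np.linalg.norm(p-proj('wrist',[*c0,.046],st))<100])
                                                                            ~~~~^^^^^^^^^^^^^^^^^^^^^^^
  File "h.py", line 16, in proj
    c=camera_info(cam)
ValueError: time passes only in moves, steps and waits
```

```bash
sed -i '2a import functools\ncamera_info=functools.cache(camera_info)' h.py
sed -i 's/    P=np.array/    u0=proj("wrist",[*c0,.046],st)\n    P=np.array/; s/proj(.wrist.,\[\*c0,.046\],st))<100/u0)<100/' fit.py
cat > go1.py <<'E'
from fit import *
import pickle; st=pickle.load(open('st1.pkl','rb')); im=cv2.imread('pics/w1.png')
c,yaw,n,rm=fit(im,st,(.557,.0565),-5.8); print(c,yaw,n,rm)
p=onz('wrist',(298.3,142.4),.029,st)[:2]-c; print('pointer',np.hypot(*p),np.degrees(np.arctan2(p[1],p[0])))
s=onz('wrist',(173.7,221.5),.053,st)[:2]-c; print('stud',np.hypot(*s),np.degrees(np.arctan2(s[1],s[0])))
g=np.radians(yaw-30); T=c+.057*np.array([np.cos(g),np.sin(g)]); print('T',T,'yawT',yaw+60)
R=cv2.Rodrigues(st['ee_rot'])[0]; print('shift',R.T@(np.array([*T,.036])-st['tool_pos']))
y=np.radians(yaw); q=c+.086*np.array([-np.sin(y),np.cos(y)]); print('pin',q,proj('wrist',[*q,.06],st))
E
python3 go1.py
```

```text
[0.55549861 0.05572183] -5.203819540960642 1961 0.05858075477319287
pointer 0.08139876202212556 -5.470385301090913
stud 0.05034235402422875 174.59951839432617
T [0.60207368 0.02286208] yawT 54.796180459039356
shift [-0.00248982  0.00599392  0.19510949]
pin [0.56329872 0.14136737] [159.68427863 107.02590711]
```

Call:
apply_moves([
  [-0.0025,0.006,0.02,0,1],
  [0,0,0.035,-1.5,1],
  [0,0,0.035,0,1],
  [0,0,0.035,0,1],
  [0,0,0.025,0,1],
])

```text
t: 3.07
tool_pos: [0.6006, 0.0228, 0.0782]
ee_rot: [-2.787, -1.446, 0.005]
wrist_force: [-0.7, 0.2, -1.1]
finger_gap: 0.0
grip_force: 0.0
```

Call:
apply_moves([
  [0,0,0,0,1],
  [0,0,0,0,1],
  [0,0,0,0,1],
  [0,0,0,0,1],
  [0,0,0,0,1],
])

```text
t: 3.48
tool_pos: [0.6041, 0.023, 0.084]
ee_rot: [2.786, 1.447, 0.007]
wrist_force: [0.5, 0.5, 0.3]
finger_gap: -0.001
grip_force: 0.0
```

Run:
```python
from h import *
st=sensors.get_state(); R=cv2.Rodrigues(st['ee_rot'])[0]
print(st['tool_pos'],np.degrees(np.arctan2(R[1,0],R[0,0])), R.T@(np.array([.6021,.0229,.036])-st['tool_pos']))
cv2.imwrite('pics/w2.png',np.vstack([grab_frame('wrist')[150:],cv2.resize(grab_frame('side')[180:280,200:360],(560,350))[:320]]))
```

```text
[0.60413851 0.02297319 0.08396163] 54.8983969169428 [-0.00137441 -0.00181136  0.04795111]
```

View pics/w2.png

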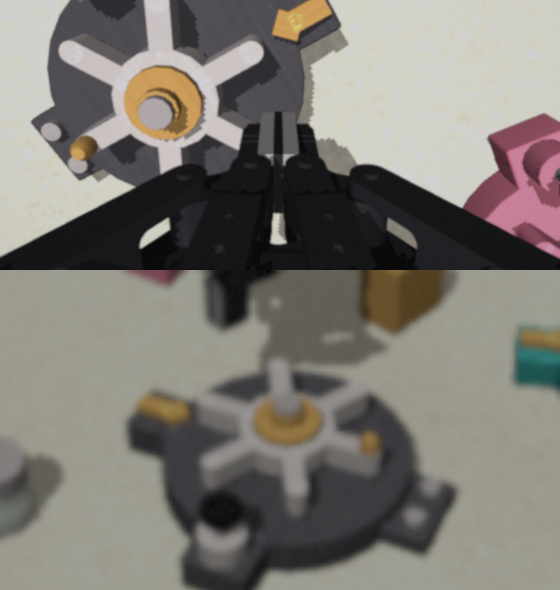

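The tip at (278,120) in the crop projects down to about (278,86), midway between the lobe ends (248,50) and (250,128). It lines up with the gap, so I'll lower into it.

Call:
apply_moves([
  [-0.0014,-0.0018,0.01,0,1],
  [0,0,0.012,0,1],
  [0,0,0.013,0,1],
  [0,0,0.012,0,1],
  [0,0,0,0,1],
])

```text
t: 4.0
tool_pos: [0.6004, 0.0227, 0.0339]
ee_rot: [2.787, 1.448, 0.002]
wrist_force: [-0.6, 0.4, 0.2]
finger_gap: -0.0
grip_force: 0.0
```

Call:
apply_moves([
  [0,0,0,0,1],
  [0,0,0,0,1],
  [0,0,0,0,1],
  [0,0,0,0,1],
  [0,0,0,0,1],
])

```text
t: 4.42
tool_pos: [0.5998, 0.0228, 0.0342]
ee_rot: [-2.788, -1.448, 0.0]
wrist_force: [0.0, -0.1, 0.1]
finger_gap: 0.002
grip_force: 0.0
```

```bash
cat > chk.py <<'E'
from h import *
def chk(th=0):
    st=sensors.get_state(); R=cv2.Rodrigues(st['ee_rot'])[0]; c=np.array([.5555,.0557]); d=st['tool_pos'][:2]-c
    print('t',st['t'],'r',np.hypot(*d),'ang',np.degrees(np.arctan2(d[1],d[0]))+5.2,'z',st['tool_pos'][2],'yaw',np.degrees(np.arctan2(R[1,0],R[0,0])),'F',st['wrist_force'].round(1),'q6',st['joint_pos'][5])
def stud():
    im=grab_frame('top'); m=cv2.inRange(cv2.cvtColor(im,cv2.COLOR_BGR2HSV),(10,120,60),(35,255,255))
    n,l,s,ce=cv2.connectedComponentsWithStats(m); c=np.array([.5555,.0557])
    for i in range(1,n):
        d=onz('top',ce[i],.053)[:2]-c; r=np.hypot(*d)
        if s[i,4]>4 and .035<r<.1: print('brass r',r.round(4),'ang',(np.degrees(np.arctan2(d[1],d[0]))+5.2).round(1),s[i,4])
E
python3 -c "from chk import *;chk();stud()"
```

```text
t 4.4167 r 0.055186077784375454 ang -31.427433928652274 z 0.034167577661723986 yaw 54.904481554954955 F [ 0.  -0.1  0.1] q6 2.221285738657249
```

No contact, so the finger is in the gap. Now the first click: an arc clockwise (-x, turn +), about 56°.

Call:
apply_moves([
  [-0.0034,-0.0001,0,3.5,1],
  [-0.0034,-0.0001,0,3.5,1],
  [-0.0034,-0.0001,0,3.5,1],
  [-0.0034,-0.0001,0,3.5,1],
  [-0.0034,-0.0001,0,3.5,1],
])

```text
t: 4.88
tool_pos: [0.5901, 0.0114, 0.0348]
ee_rot: [-2.976, -1.004, -0.007]
wrist_force: [3.8, 2.4, -2.2]
finger_gap: 0.002
grip_force: 1.9
```

```bash
python3 -c "from chk import *;chk()"
```

```text
t 4.8833 r 0.056210522455921626 ang -46.8044391434755 z 0.034779408554360576 yaw 37.26568623534811 F [ 3.8  2.4 -2.2] q6 2.509533730266434
```

Call:
apply_moves([
  [-0.0034,-0.0001,0,3.5,1],
  [-0.0034,-0.0001,0,3.5,1],
  [-0.0034,-0.0001,0,3.5,1],
  [-0.0034,-0.0001,0,3.5,1],
  [-0.0034,-0.0001,0,3.5,1],
])

```text
t: 5.3
tool_pos: [0.5742, 0.0028, 0.0347]
ee_rot: [-3.095, -0.539, -0.003]
wrist_force: [1.2, 1.4, 0.7]
finger_gap: -0.002
grip_force: 0.6
```

Call:
apply_moves([
  [-0.0034,-0.0001,0,3.5,1],
  [-0.0034,-0.0001,0,3.5,1],
  [-0.0034,-0.0001,0,3.5,1],
  [-0.0034,-0.0001,0,3.5,1],
  [-0.0034,-0.0001,0,3.5,1],
])

```text
t: 5.72
tool_pos: [0.5566, -0.001, 0.0343]
ee_rot: [3.141, 0.061, 0.0]
wrist_force: [0.4, 0.6, 0.1]
finger_gap: 0.003
grip_force: 0.0
```

Call:
apply_moves([
  [-0.0034,-0.0001,0,3.5,1],
  [0,0,0,0,1],
  [0,0,0,0,1],
  [0,0,0,0,1],
  [0,0,0,0,1],
])

```text
t: 6.13
tool_pos: [0.5536, -0.0056, 0.0344]
ee_rot: [-3.138, 0.018, -0.001]
wrist_force: [1.3, -0.1, -0.0]
finger_gap: -0.005
grip_force: 0.0
```

```bash
python3 -c "
from chk import *;chk();stud()
cv2.imwrite('pics/w3.png',np.vstack([grab_frame('wrist')[150:],cv2.resize(grab_frame('side')[180:280,200:360],(560,350))[:320]]))"
```

```text
t 6.1333 r 0.06132556720694938 ang -86.5582734555427 z 0.034376422482341705 yaw -0.6533093608753043 F [ 1.3 -0.1 -0. ] q6 3.1407091687712736
brass r 0.0776 ang -0.1 83
brass r 0.0509 ang 119.0 21
```

View pics/w3.png

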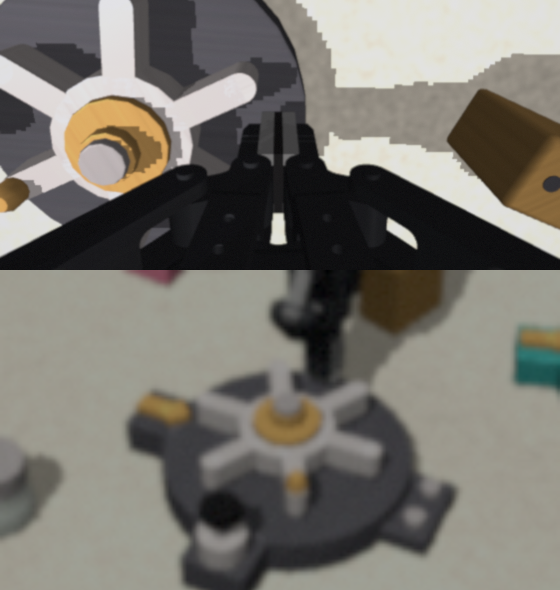

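The first click worked: the stud is now at 119°, with the lobe crest at (296,480) in the side crop. The last joint ended near its limit, so I'll lift, go back and turn less on the next sweep.

Call:
apply_moves([
  [0,0,-0.015,-3,1],
  [0,0,-0.02,0,1],
  [0,0,-0.01,0,1],
  [0.0068,-0.001,0,-7,1],
  [0.0068,-0.001,0,-7,1],
])

```text
t: 6.7
tool_pos: [0.5676, -0.0026, 0.0806]
ee_rot: [-3.105, -0.454, -0.005]
wrist_force: [0.3, -0.0, -0.2]
finger_gap: -0.0
grip_force: 0.0
```

Call:
apply_moves([
  [0.0068,-0.001,0,-7,1],
  [0.0068,-0.001,0,-7,1],
  [0.0068,-0.001,0,-7,1],
  [0.0068,-0.001,0,-7,1],
  [0.0068,-0.001,0,-7,1],
])

```text
t: 7.12
tool_pos: [0.5935, 0.0188, 0.0794]
ee_rot: [-2.825, -1.367, -0.003]
wrist_force: [-1.1, -0.4, -0.2]
finger_gap: 0.002
grip_force: 0.0
```

Call:
apply_moves([
  [0.0068,-0.001,0,-7,1],
  [0,0,0,-1,1],
  [0,0,0,0,1],
  [0,0,0,0,1],
  [0,0,0,0,1],
])

```text
t: 7.53
tool_pos: [0.5962, 0.0242, 0.0794]
ee_rot: [-2.728, -1.55, -0.002]
wrist_force: [-0.3, 0.6, -1.0]
finger_gap: -0.003
grip_force: 0.0
```

```bash
cat >> chk.py <<'E'
def tgt(a,r,z):
    st=sensors.get_state(); R=cv2.Rodrigues(st['ee_rot'])[0]; g=np.radians(a-5.2)
    print('shift',R.T@(np.array([.5555+r*np.cos(g),.0557+r*np.sin(g),z])-st['tool_pos']))
E
python3 -c "
from chk import *;chk();tgt(-30,.056,.035);stud()"
```

```text
t 7.5333 r 0.051466500264476925 ang -32.55708275792977 z 0.07935902571881426 yaw 59.21652363505612 F [-0.3  0.6 -1. ] q6 2.146722985039907
shift [0.00180168 0.00484311 0.04435441]
brass r 0.0507 ang 118.6 19
```

Call:
apply_moves([
  [0.0018,0.0048,0,0,1],
  [0,0,0.008,0,1],
  [0,0,0.012,0,1],
  [0,0,0.012,0,1],
  [0,0,0.012,0,1],
])

```text
t: 8.0
tool_pos: [0.6016, 0.0236, 0.0345]
ee_rot: [-2.727, -1.552, -0.003]
wrist_force: [0.5, 0.1, -0.5]
finger_gap: 0.001
grip_force: 0.0
```

Call:
apply_moves([
  [0,0,0,0,1],
  [0,0,0,0,1],
  [0,0,0,0,1],
  [0,0,0,0,1],
  [0,0,0,0,1],
])

```text
t: 8.42
tool_pos: [0.6015, 0.0237, 0.0355]
ee_rot: [-2.727, -1.553, -0.003]
wrist_force: [0.4, 0.1, 0.3]
finger_gap: -0.002
grip_force: 0.0
```

```bash
python3 -c "
from chk import *;chk()"
```

```text
t 8.4167 r 0.05602644350917009 ang -29.580882228709658 z 0.03549572061346258 yaw 59.32957212279808 F [0.4 0.1 0.3] q6 2.143584350318089
```

Call:
apply_moves([
  [-0.0034,-0.0002,0,3,1],
  [-0.0034,-0.0002,0,3,1],
  [-0.0034,-0.0002,0,3,1],
  [-0.0034,-0.0002,0,3,1],
  [-0.0034,-0.0002,0,3,1],
])

```text
t: 8.83
tool_pos: [0.5925, 0.012, 0.036]
ee_rot: [-2.906, -1.181, -0.01]
wrist_force: [4.0, 3.2, -1.2]
finger_gap: -0.001
grip_force: 1.8
```

Call:
apply_moves([
  [-0.0034,-0.0002,0,3,1],
  [-0.0034,-0.0002,0,3,1],
  [-0.0034,-0.0002,0,3,1],
  [-0.0034,-0.0002,0,3,1],
  [-0.0034,-0.0002,0,3,1],
])

```text
t: 9.25
tool_pos: [0.578, 0.0013, 0.0361]
ee_rot: [-3.037, -0.791, -0.006]
wrist_force: [2.8, 0.4, -0.3]
finger_gap: -0.003
grip_force: 0.7
```

Call:
apply_moves([
  [-0.0034,-0.0002,0,3,1],
  [-0.0034,-0.0002,0,3,1],
  [-0.0034,-0.0002,0,3,1],
  [-0.0034,-0.0002,0,3,1],
  [-0.0034,-0.0002,0,3,1],
])

```text
t: 9.67
tool_pos: [0.5607, -0.0048, 0.0356]
ee_rot: [-3.114, -0.387, -0.002]
wrist_force: [-0.6, -0.1, -0.6]
finger_gap: 0.002
grip_force: 0.0
```

Call:
apply_moves([
  [-0.0034,-0.0002,0,3,1],
  [0,0,0,0,1],
  [0,0,0,0,1],
  [0,0,0,0,1],
  [0,0,0,0,1],
])

```text
t: 10.08
tool_pos: [0.5577, -0.0054, 0.0354]
ee_rot: [-3.122, -0.311, -0.001]
wrist_force: [-0.4, 0.3, -0.0]
finger_gap: -0.0
grip_force: 0.0
```

```bash
python3 -c "from chk import *;chk();stud()"
```

```text
t 10.0833 r 0.06109903425953835 ang -82.70487903973446 z 0.03543733017924226 yaw 11.381483473257061 F [-0.4  0.3 -0. ] q6 2.931223747456037
brass r 0.0774 ang -0.0 82
brass r 0.0519 ang 59.3 22
```

The second click is done and the stud is at 59°. I'll repeat for the third.

Call:
apply_moves([
  [-0.002,0,-0.015,0,1],
  [0,0,-0.02,0,1],
  [0,0,-0.01,0,1],
  [0.0068,-0.001,0,-6,1],
  [0.0068,-0.001,0,-6,1],
])

```text
t: 10.55
tool_pos: [0.5693, -0.0008, 0.0817]
ee_rot: [-3.072, -0.642, -0.006]
wrist_force: [0.2, 0.1, -0.3]
finger_gap: 0.001
grip_force: 0.0
```

Call:
apply_moves([
  [0.0068,-0.001,0,-6,1],
  [0.0068,-0.001,0,-6,1],
  [0.0068,-0.001,0,-6,1],
  [0.0068,-0.001,0,-6,1],
  [0.0068,-0.001,0,-6,1],
])

```text
t: 10.97
tool_pos: [0.5933, 0.023, 0.0804]
ee_rot: [-2.801, -1.416, -0.003]
wrist_force: [-0.1, 0.7, -0.5]
finger_gap: -0.002
grip_force: 0.0
```

Call:
apply_moves([
  [0.0068,-0.001,0,-6,1],
  [0,0,0,0,1],
  [0,0,0,0,1],
  [0,0,0,0,1],
  [0,0,0,0,1],
])

```text
t: 11.38
tool_pos: [0.5957, 0.0285, 0.0804]
ee_rot: [-2.728, -1.551, -0.003]
wrist_force: [-0.4, -0.1, 0.5]
finger_gap: 0.001
grip_force: 0.0
```

```bash
python3 -c "
from chk import *;chk();tgt(-30,.056,.035);stud()"
```

```text
t 11.3833 r 0.048525653279081454 ang -28.87108455595253 z 0.08040904644256676 yaw 59.235100388768046 F [-0.4 -0.1  0.5] q6 2.1536786871188953
shift [-0.00167266  0.00748107  0.04538874]
brass r 0.0519 ang 59.3 22
```

Call:
apply_moves([
  [-0.0017,0.0075,0,0,1],
  [0,0,0.009,0,1],
  [0,0,0.012,0,1],
  [0,0,0.012,0,1],
  [0,0,0.012,0,1],
])

```text
t: 11.85
tool_pos: [0.6016, 0.0233, 0.0344]
ee_rot: [-2.728, -1.552, -0.003]
wrist_force: [0.8, -0.2, -0.7]
finger_gap: -0.003
grip_force: 0.0
```

Call:
apply_moves([
  [0,0,0,0,1],
  [0,0,0,0,1],
  [0,0,0,0,1],
  [0,0,0,0,1],
  [0,0,0,0,1],
])

```text
t: 12.27
tool_pos: [0.6015, 0.0237, 0.0355]
ee_rot: [-2.727, -1.553, -0.003]
wrist_force: [-0.6, 0.1, -0.2]
finger_gap: 0.001
grip_force: 0.0
```

```bash
python3 -c "
from chk import *;chk()"
```

```text
t 12.2667 r 0.0560198345642081 ang -29.66485908852906 z 0.03546964530333706 yaw 59.32472996447776 F [-0.6  0.1 -0.2] q6 2.1435642820838736
```

Call:
apply_moves([
  [-0.0034,-0.0002,0,3,1],
  [-0.0034,-0.0002,0,3,1],
  [-0.0034,-0.0002,0,3,1],
  [-0.0034,-0.0002,0,3,1],
  [-0.0034,-0.0002,0,3,1],
])

```text
t: 12.68
tool_pos: [0.5925, 0.0119, 0.036]
ee_rot: [-2.906, -1.181, -0.01]
wrist_force: [3.7, 1.9, -0.3]
finger_gap: 0.004
grip_force: 1.0
```

Call:
apply_moves([
  [-0.0034,-0.0002,0,3,1],
  [-0.0034,-0.0002,0,3,1],
  [-0.0034,-0.0002,0,3,1],
  [-0.0034,-0.0002,0,3,1],
  [-0.0034,-0.0002,0,3,1],
])

```text
t: 13.1
tool_pos: [0.578, 0.0012, 0.0361]
ee_rot: [-3.037, -0.791, -0.006]
wrist_force: [1.5, -0.2, 0.3]
finger_gap: -0.001
grip_force: 0.7
```

Call:
apply_moves([
  [-0.0034,-0.0002,0,3,1],
  [-0.0034,-0.0002,0,3,1],
  [-0.0034,-0.0002,0,3,1],
  [-0.0034,-0.0002,0,3,1],
  [-0.0034,-0.0002,0,3,1],
])

```text
t: 13.52
tool_pos: [0.5607, -0.0048, 0.0356]
ee_rot: [-3.114, -0.388, -0.002]
wrist_force: [-0.9, 0.0, 1.0]
finger_gap: -0.001
grip_force: 0.0
```

Call:
apply_moves([
  [-0.0034,-0.0002,0,3,1],
  [0,0,0,0,1],
  [0,0,0,0,1],
  [0,0,0,0,1],
  [0,0,0,0,1],
])

```text
t: 13.93
tool_pos: [0.5577, -0.0054, 0.0354]
ee_rot: [-3.122, -0.311, -0.001]
wrist_force: [-1.4, -0.9, -0.2]
finger_gap: -0.001
grip_force: 0.0
```

```bash
python3 -c "from chk import *;chk();stud()"
```

```text
t 13.9333 r 0.0611043913227301 ang -82.72854264594783 z 0.03544325927110765 yaw 11.382816432784203 F [-1.4 -0.9 -0.2] q6 2.9311746552144355
brass r 0.0776 ang -0.1 83
brass r 0.0519 ang 0.4 20
```

The stud is at the pointer (0.4°). Next I'll lift and go over the pin cap.

Call:
apply_moves([
  [-0.002,0,-0.015,0,1],
  [0,0,-0.03,0,1],
  [0,0,-0.025,0,1],
  [0.006,-0.024,0,0,1],
  [0.006,-0.024,0,0,1],
])

```text
t: 14.4
tool_pos: [0.5598, 0.0429, 0.108]
ee_rot: [-3.123, -0.306, -0.009]
wrist_force: [0.5, 0.6, -0.8]
finger_gap: 0.001
grip_force: 0.0
```

Call:
apply_moves([
  [0.006,-0.024,0,0,1],
  [0.006,-0.024,0,0,1],
  [0.006,-0.024,0,0,1],
  [0.006,-0.023,0,0,1],
  [0,0,0,0,1],
])

```text
t: 14.82
tool_pos: [0.5659, 0.1315, 0.106]
ee_rot: [-3.108, -0.346, -0.001]
wrist_force: [-0.4, -0.7, -0.5]
finger_gap: -0.003
grip_force: 0.0
```

Call:
apply_moves([
  [0,0,0,0,1],
  [0,0,0,0,1],
  [0,0,0,0,1],
  [0,0,0,0,1],
  [0,0,0,0,1],
])

```text
t: 15.23
tool_pos: [0.5652, 0.128, 0.1059]
ee_rot: [-3.11, -0.338, 0.001]
wrist_force: [-0.7, -0.7, -0.2]
finger_gap: -0.004
grip_force: 0.0
```

```bash
python3 -c "
from chk import *;chk();tgt(90,.086,.064);st=sensors.get_state();print(st['tool_pos'],proj('wrist',st['tool_pos']+[0,0,-.04],st))
a=grab_frame('wrist');b=grab_frame('side')
cv2.imwrite('pics/w4.png',np.vstack([a[100:400],cv2.resize(b[190:280,200:360],(533,300))[:, :560] if 0 else cv2.resize(b[190:280,200:360],(560,300))]))"
```

```text
t 15.2333 r 0.07293283325517196 ang 87.59525834176372 z 0.10593374060363711 yaw 12.409311004112189 F [-0.7 -0.7 -0.2] q6 3.140556394777092
shift [ 0.00103342 -0.01286668  0.04211433]
[0.56515182 0.12799136 0.10593374] [278.97821309 245.90353035]
```

View pics/w4.png

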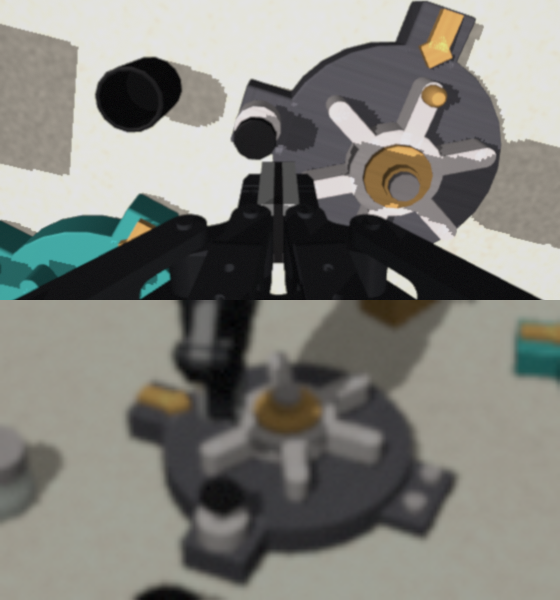

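The wrist view shows the stud at (434,95) just inside the pointer (438,50). The cap at (257,138) is about 13 mm to the left of the tip. The last joint is at its limit, so I'll turn back 20° and re-centre.

Call:
apply_moves([
  [0,0,0,-7,1],
  [0,0,0,-7,1],
  [0,0,0,-6,1],
  [0,-0.006,0,0,1],
  [0,0,0,0,1],
])

```text
t: 15.75
tool_pos: [0.5614, 0.1346, 0.106]
ee_rot: [-3.003, -0.872, -0.002]
wrist_force: [0.4, 0.1, 1.1]
finger_gap: -0.0
grip_force: 0.0
```

Call:
apply_moves([
  [0,0,0,0,1],
  [0,0,0,0,1],
  [0,0,0,0,1],
  [0,0,0,0,1],
  [0,0,0,0,1],
])

```text
t: 16.17
tool_pos: [0.562, 0.134, 0.106]
ee_rot: [-3.003, -0.875, -0.003]
wrist_force: [0.1, -0.6, 0.3]
finger_gap: -0.003
grip_force: 0.0
```

```bash
python3 -c "
from chk import *;chk();tgt(90,.086,.062);st=sensors.get_state()
im=grab_frame('wrist');g=cv2.cvtColor(im,cv2.COLOR_BGR2GRAY);m=(g<45).astype(np.uint8);y=np.radians(-5.2);q=[.5555-.086*np.sin(y),.0557+.086*np.cos(y),.06]
u=proj('wrist',q,st);print(u);n,l,s,ce=cv2.connectedComponentsWithStats(m)
for i in range(1,n):
  if s[i,4]>200:print(s[i],ce[i],onz('wrist',ce[i],.06,st),q)"
```

```text
t 16.1667 r 0.07858444328550003 ang 90.48289859024426 z 0.1059958089474319 yaw 32.47189986666556 F [ 0.1 -0.6  0.3] q6 2.8017110436892114
shift [ 0.00482053 -0.00490867  0.0440882 ]
[268.91169412 233.45955079]
[ 123  115   83   70 4510] [163.59467849 148.35388027] [0.57290586 0.21038367 0.06      ] [np.float64(0.5632944018970091), np.float64(0.14134605828097344), 0.06]
[ 248  211   45   43 1369] [270.23886048 231.91818846] [0.56441996 0.1412124  0.06      ] [np.float64(0.5632944018970091), np.float64(0.14134605828097344), 0.06]
[115 248  36  40 305] [134.29836066 266.16721311] [0.50661118 0.19392127 0.06      ] [np.float64(0.5632944018970091), np.float64(0.14134605828097344), 0.06]
[    0   262   560   158 42600] [275.68422535 371.98086854] [0.49084033 0.0909374  0.06      ] [np.float64(0.5632944018970091), np.float64(0.14134605828097344), 0.06]
[  0 288  26  47 511] [  6.40900196 316.1741683 ] [0.43739862 0.24275771 0.06      ] [np.float64(0.5632944018970091), np.float64(0.14134605828097344), 0.06]
```

Call:
apply_moves([
  [0.0055,-0.0045,0,0,1],
  [0,0,0.013,0,1],
  [0,0,0.013,0,1],
  [0,0,0.013,0,1],
  [0,0,0,0,1],
])

```text
t: 16.63
tool_pos: [0.5622, 0.1414, 0.0644]
ee_rot: [-3.002, -0.875, 0.005]
wrist_force: [-1.0, -0.1, -0.4]
finger_gap: -0.001
grip_force: 0.0
```

Call:
apply_moves([
  [0,0,0.003,0,1],
  [0,0,0.002,0,1],
  [0,0,0.002,0,1],
  [0,0,0.002,0,1],
  [0,0,0.002,0,1],
])

```text
t: 17.05
tool_pos: [0.5648, 0.1417, 0.057]
ee_rot: [-3.003, -0.875, -0.006]
wrist_force: [-0.5, -0.0, 3.3]
finger_gap: 0.001
grip_force: 1.5
```

```bash
python3 -c "from chk import *;chk();print(sensors.get_state()['tool_pos'])"
```

```text
t 17.05 r 0.08649744705133496 ang 89.04407197996716 z 0.05700969026522905 yaw 32.49525108510461 F [-0.5 -0.   3.3] q6 2.8130261338097777
[0.56477552 0.14169868 0.05700969]
```

Contact at about 3.3 N and the cap is moving. I'll keep pressing until it bottoms out.

Call:
apply_moves([
  [0,0,0.002,0,1],
  [0,0,0.002,0,1],
  [0,0,0.002,0,1],
  [0,0,0.001,0,1],
  [0,0,0,0,1],
])

```text
t: 17.47
tool_pos: [0.5648, 0.1417, 0.0501]
ee_rot: [-3.003, -0.875, -0.006]
wrist_force: [-0.8, -0.7, 6.3]
finger_gap: 0.002
grip_force: 3.3
```

Call:
apply_moves([
  [0,0,0.001,0,1],
  [0,0,0.001,0,1],
  [0,0,0.001,0,1],
  [0,0,0,0,1],
  [0,0,0,0,1],
])

```text
t: 17.88
tool_pos: [0.5651, 0.1418, 0.0499]
ee_rot: [-3.003, -0.875, -0.009]
wrist_force: [-6.2, -2.1, 21.1]
finger_gap: 0.003
grip_force: 10.8
```

It bottomed out at z ≈ 0.050 with the force rising to 21 N. I'll lift clear and check.

Call:
apply_moves([
  [0,0,-0.003,0,1],
  [0,0,-0.015,0,1],
  [0,0,-0.035,0,1],
  [0,0,-0.035,0,1],
  [0,0,-0.035,0,1],
])

```text
t: 18.3
tool_pos: [0.5632, 0.1397, 0.1691]
ee_rot: [-3.003, -0.875, 0.002]
wrist_force: [1.5, 0.3, 0.3]
finger_gap: 0.0
grip_force: 0.0
```

Call:
apply_moves([
  [-0.02,0.01,0,0,1],
  [-0.02,0.01,0,0,1],
  [-0.02,0.01,0,0,1],
  [0,0,0,0,1],
  [0,0,0,0,1],
])

```text
t: 18.72
tool_pos: [0.5291, 0.0817, 0.168]
ee_rot: [-3.003, -0.873, -0.001]
wrist_force: [-0.1, 0.2, 0.1]
finger_gap: 0.0
grip_force: 0.0
```

```bash
python3 -c "
from chk import *;chk();stud()
a=grab_frame('wrist');b=grab_frame('side')
cv2.imwrite('pics/w5.png',np.vstack([a[:300],cv2.resize(b[190:280,200:360],(560,300))]))"
```

```text
t 18.7167 r 0.03704848783486867 ang 140.7346364065382 z 0.1679681622826062 yaw 32.404349822810666 F [-0.1  0.2  0.1] q6 2.72115224050271
```

View pics/w5.png

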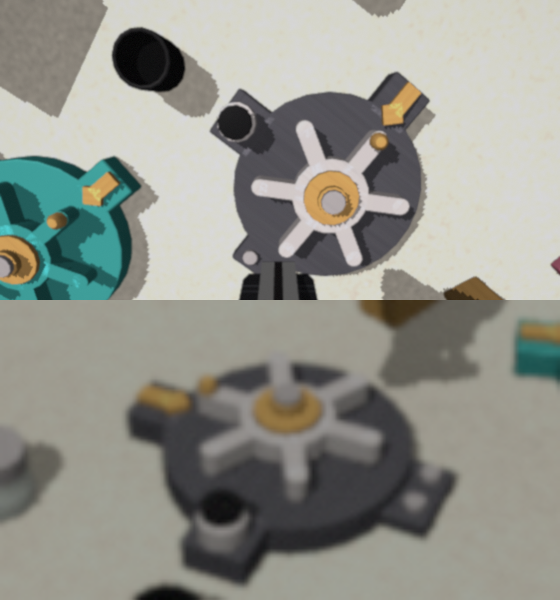

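The stud lobe at (379,141) points at the brass arrow (400,105). The cap at (236,122) is down, the robot is clear of everything and the loose things are undisturbed. Handing in.

```bash
python3 -c "from workcell import workorder;print(workorder.hand_in())"
```

```text
the job is handed in; nothing more can be done
None
```

The job is handed in at about 19 s: the wheel went three clicks clockwise so the stud lobe points at the brass pointer, the pin cap is pressed fully down, and the arm is clear; the one worry is that the last joint twice sat at its 3.14 rad limit (measured 3.141), so that range check could be marginal.

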